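# Wake up the 3D-printing bench

## Robot

A 6-joint arm with a two-finger parallel gripper is mounted at the origin on the work surface. World frame = base frame: x ahead of the robot, y to its left, z up, the work surface at z = 0. Lengths are in m, angles in rad, forces in N, time in s.
With the tool pointing down it reaches from about 0.3 to 0.775 m from the base axis. Payload 14.6 kg.
Tool frame: the origin (TCP) lies on the centre line of the jaws, within the pads' length; the fingertips stand 19 mm ahead of it and the grasp point (between the pads) is the TCP; z points along the fingers, y is the line along which they close (so a half turn about z gives the same grasp; the last joint's range is limited). The gripper opens to 94 mm and grips with 3 to 60 N. Pads are 16 mm wide; open, the fingers measure 119 mm over their backs; the gripper's body (75 mm by 177 mm) begins 78 mm behind the grasp point.
Start: joints at [-1.325, 0.3, 1.521, -0, 1.321, -0.067], TCP at [0.169, -0.523, 0.189] pointing down, gripper open.
Joint ranges: [-3.03, 3.03], [-0.79, 2.21], [0.23, 2.52], [-1.04, 4.18], [0, 3.07], [-2.55, 2.55]. Speed limits (rad/s): [2.22, 2.22, 2.57, 3.14, 3.14, 3.14].

## Interface

Orientations are given as [roll, pitch, yaw] about the fixed x, y, z axes, in that order (R = Rz(yaw) Ry(pitch) Rx(roll)).
In Python, from station import get_obs, camera, workorder gives the robot as it stands.
- The arm moves only by the tool play_rows, never from a script. Its argument "motion" is a list that holds one entry, the list of rows, each a list of 7 numbers: the shift along the tool's x, y, z as a fraction of full scale, then the turn, a rotation vector about the tool's x, y, z as a fraction of full scale, then the opening, from -1 (shut) to 1 (fully open). In form: [[[x, y, z, ax, ay, az, grip], ...]]. A call has 1 to 10 rows; each row is the pose to reach, as a shift and turn from the pose commanded when the call began, along the tool's axes at that moment, turning the shorter way round; what a row does not reach only later rows make up. Full scale, the value 1, is 0.25 m for a shift and 2 pi rad for a turn. A row lasts 1/10 s, in which the tool goes at most 50 mm and 8.59 degrees, less where a joint would pass 70% of its speed; a pose out of reach is approached as far as the arm can. A call with a number of a shift or a turn outside -1 to 1 is refused whole. A call with a gripper value outside its range is refused whole. The fingers move at their own pace and stop on an object; "grip_force" is the grip in N (left out, the last holds). Time passes only in rows, so rows that repeat a pose let the fingers close. It gives the time, the measured TCP pose, the force, the opening and the grip force at its end, in the units of the state.
- get_obs(): the state, without advancing time (a new reading comes with each control period).
- camera(name): name is "scene" or "top"; returns a dict with "frame" (480x640x3 uint8, red, green, blue), "z_map" (480x640 float32, m along the optical axis (not along the pixel's ray), 0 where there is no reading), "camera_matrix" (3x3 intrinsics, pixels), "T" (4x4, takes a point from camera to world coordinates). Camera axes: x right, y up, looking along -z (the intrinsics and any distortion apply to the point x, -y, -z); pixel columns grow to the right and rows downward; lengths in m; the calibration is good to about 2 mm. A picture is of the moment at which its call begins.
- workorder.hand_in(): hands the job in; it is judged then, once.
The state is a dict: "time_s": time; "qpos": joint angles; "joint_vel": joint speeds; "tau": joint torques, N m; "ee_pos": TCP position; "eef_rot": TCP orientation; "force": force on the tool from outside, world axes, zero at the start; "moment": the same for the moment, N m; "grip_width": finger opening in m; "grip_force": force on a finger pad.
Only numpy, scipy, OpenCV 4.12 (cv2) and the standard library are available. Lean on these libraries where they do the work, as an engineer would, in place of code of your own. Each camera call takes 0.05 s, during which the arm holds its last target. There are 200 camera calls.

## Task

Start the printing bench with light fingertip presses, in this order: first press down the square switch on the power strip, then press down the long bar key on the filter fan, then tap the large round button on the printer's control pad and let it come back up. Leave the control pad's two small round buttons alone, and do not lift, shove or knock over any of the equipment or the things lying around it.

Things in the scene. Friction and masses are not known exactly. Their poses are not given: they have to be found in the camera images.
- strip: White power strip, a loose box 220 (x) by 60 (y) by 40 mm tall lying on the bench, about 0.9 kg, three round sockets on top and one square switch at its -x end. Origin: centre of its underside; x along its length, z up.
- strip_key_top (a point): Centre of the top face of the power strip's square switch (grey, 34 by 34 mm), 83 mm from the strip's centre towards its -x end; 53 mm above the bench when out, 47 mm when down; moves with the switch. Press at 30 mm/s or slower: a fast stab against the stop jolts it with more than 20 N.
- strip_key (a joint): Travel of the square switch: goes down 6 mm against about 2.5 N of friction and stays there (no return spring). Its soft cap also gives 0.6 mm per N (6 mm at most) and springs back, so the fingertips go about 7.6 mm below the resting top to bring it fully down; counts as pressed beyond 4 mm. Value in m, 0 = fully out, grows as it goes down. Light touch only: more than 20 N is too hard.
- fan: Filter fan, a loose white box 120 by 120 by 90 mm tall, about 1.6 kg, slotted top, with one long bar key on top by its -x edge; the white gear lies on its top. Origin: centre of its underside; z up.
- fan_key_top (a point): Centre of the top face of the fan's bar key (grey, 18 mm in the fan's x by 64 mm in its y), 42 mm from the fan's centre towards its -x edge; 103 mm above the bench when out, 97 mm when down; moves with the key. Press at 30 mm/s or slower: a fast stab against the stop jolts it with more than 20 N.
- fan_key (a joint): Travel of the bar key: goes down 6 mm against about 2.5 N of friction and stays there (no return spring). Its soft cap also gives 0.6 mm per N (6 mm at most) and springs back, so the fingertips go about 7.6 mm below the resting top to bring it fully down; counts as pressed beyond 4 mm. Value in m, 0 = fully out, grows as it goes down. Light touch only: more than 20 N is too hard.
- pad: Printer's control pad, a loose black slab 100 (x) by 150 (y) by 35 mm tall, about 0.8 kg, dark display strip along its +x side and a row of three round grey buttons along y: a large one in the middle, a small one on each side. Origin: centre of its underside; z up.
- start_top (a point): Centre of the top face of the pad's large round button (34 mm across), 12 mm from the pad's centre towards -x; 48 mm above the bench when out; moves with the button. Press at 30 mm/s or slower: a fast stab against the stop jolts it with more than 20 N.
- start (a joint): Travel of the large round button: a spring button, about 0.7 N to start moving, then 0.7 N more per mm down to its hard stop at 12 mm, springs back when let go; counts as pressed beyond 4 mm. Value in m, 0 = fully out, grows as it goes down. Light touch only: more than 20 N is too hard.
- small_left (a joint): Travel of the pad's small round button (16 mm across, 52 mm from the large one towards the pad's +y), sprung the same way; to be left alone. In m, 0 = out.
- small_right (a joint): Travel of the pad's small round button (16 mm across, 52 mm from the large one towards the pad's -y), sprung the same way; to be left alone. In m, 0 = out.
- glue: Loose glue bottle, 28 mm across, 90 mm tall, standing beside the pad's +y edge. Origin: centre of its underside. Leave alone.
- jar: Loose amber screw jar with a steel cap, 40 mm across, 50 mm tall, standing beside the strip's +y side. Origin: centre of its underside. Leave alone.
- gear: Loose printed white gear, 44 mm across, 12 mm thick, lying on the fan's top behind the bar key. Origin: centre of its underside. Leave alone.
- bracket: Loose printed orange L-bracket, 50 by 30 by 46 mm tall, beside the fan's +y side. Origin: centre of its foot's underside. Leave alone.
- screwdriver: Loose screwdriver about 200 mm long, lying across the far right of the bench. Origin: on its underside at mid-length. Leave alone.
- tape: Loose yellow roll of tape, 90 mm across, 24 mm thick, lying at the far left of the bench. Origin: centre of its underside. Leave alone.

How it is judged:
By the outcome, as a careful person would: the job done as asked, in the order asked, and still so for the second after the job is handed in, with the robot touching nothing.
It also fails if it takes over 58 s, if anything falls off the work surface, if the arm or the gripper's body presses on something with over 40 N, if the wrist force passes 120 N, or if a joint passes its speed limit or range.

## Working session

There is one attempt and no reset: what is moved stays moved. The work goes in short steps, Python scripts to look and compute and a tool call to move; the robot and the scene stay as the last step left them, time stands still between calls to the robot, and variables do not carry over. Pictures are saved under pics/ and viewed, at most 10 in all, crops included, and the job is handed in when it is done.

Besides the shell and the picture viewer there is one more tool, called after "Emit:" as name(argument=value, ...) on one line, values as JSON. play_rows: Moves the arm, as the interface text tells. Its arguments: {"type":"object","properties":{"motion":{"type":"array"},"grip_force":{"type":"number"}},"required":["motion"]}

```bash
mkdir -p pics; cat > h.py <<'E'
import numpy as np,cv2,pickle
from station import get_obs,camera,workorder
def snap(n,tag):
    c=camera(n); pickle.dump(c,open(f'{tag}.pkl','wb')); cv2.imwrite(f'pics/{tag}.png',c['frame'][:,:,::-1]); return c
def world(c,u,v,z=None):
    K=c['camera_matrix'];T=c['T']
    if z is None: z=float(c['z_map'][int(v),int(u)])
    p=np.array([(u-K[0,2])/K[0,0]*z,-(v-K[1,2])/K[1,1]*z,-z,1]); return (T@p)[:3]
def allw(c):
    K=c['camera_matrix'];z=c['z_map'];v,u=np.mgrid[:480,:640]
    p=np.stack([(u-K[0,2])/K[0,0]*z,-(v-K[1,2])/K[1,1]*z,-z,np.ones_like(z)],-1); return (p@c['T'].T)[...,:3]
E
python3 - <<'E'
from h import *
c=snap('top','top1');d=snap('scene','scene1');o=get_obs();print(o);print(c['T'],c['camera_matrix'])
E
```

```text
{'time_s': 0.1, 'qpos': array([-1.32462324e+00,  3.00412562e-01,  1.52153170e+00,  1.04151590e-06,
        1.32068048e+00, -6.66240872e-02]), 'joint_vel': array([ 0.00033481, -0.00130239, -0.00259523,  0.00165237, -0.00035155,
       -0.00109604]), 'tau': array([ 4.39699750e-05, -5.32644546e+01, -3.53284585e+01,  7.09307310e-02,
        2.34470156e-02, -5.96425139e-05]), 'ee_pos': array([ 0.16916973, -0.52307082,  0.18833933]), 'eef_rot': array([-3.14056293e+00, -6.97173884e-05,  3.12796878e-01]), 'force': array([ 0.54017158, -0.0938147 ,  0.3057106 ]), 'moment': array([ 0.00151626, -0.0085665 ,  0.01727969]), 'grip_force': 0.0, 'grip_width': 0.0939879391261155}
[[ 0.07686023  0.97639748 -0.20184268  0.32372541]
 [-0.99703735  0.07587823 -0.01260985  0.02174159]
 [ 0.00300324  0.20221389  0.97933678  1.17832031]
 [ 0.          0.          0.          1.        ]] [[566.22218066   0.         326.47972542]
 [  0.         566.22218066 240.63774966]
 [  0.           0.           1.        ]]
```

View pics/top1.png

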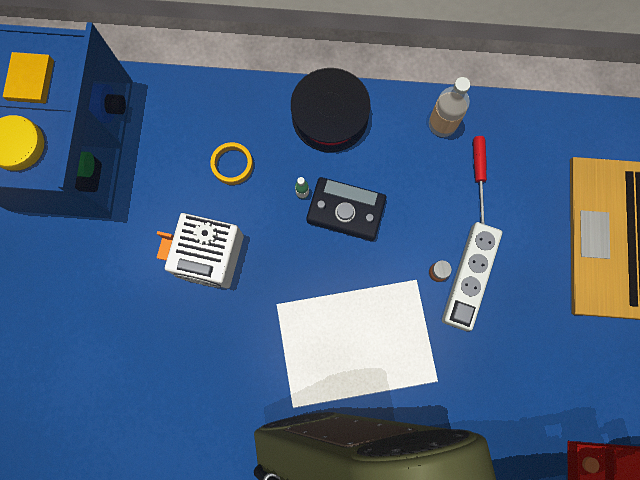

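View pics/scene1.png

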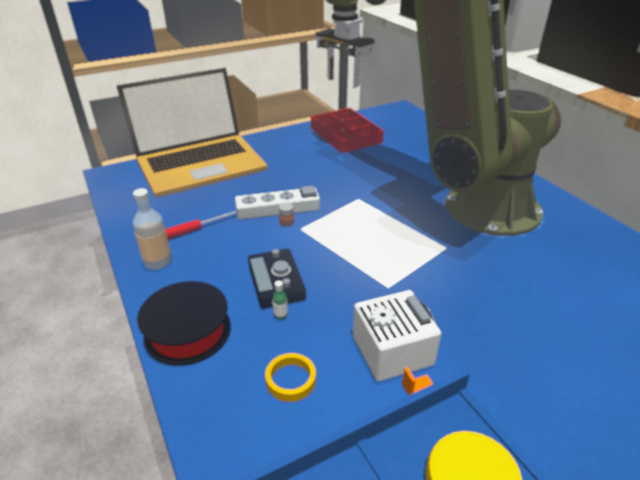

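The top view shows the switch near (463,313), the fan key near (193,268) and the large button near (345,211). The scene view agrees with this layout. Next I'll measure each one from depth.

```bash
python3 - <<'E'
from h import *
c=pickle.load(open('top1.pkl','rb'));W=allw(c)
for n,u,v in [('sw',463,313),('fan',193,268),('start',345,211)]:
    print(n,W[v,u].round(4))
# heights blobs
for n,(u0,u1,v0,v1),lo,hi in [('strip',(435,510,215,335),.033,.046),('switch',(445,482,295,330),.0475,.06),('fan',(160,245,210,292),.083,.096),('key',(172,216,255,282),.0975,.11),('pad',(300,392,172,244),.028,.040),('start',(328,362,196,226),.0425,.055)]:
    S=W[v0:v1,u0:u1]; m=(S[...,2]>lo)&(S[...,2]<hi); P=S[m]
    r=cv2.minAreaRect((P[:,:2]*1000).astype(np.float32)); print(n,m.sum(),P.mean(0).round(4),np.median(P[:,2]).round(4),[np.round(q,1) for q in r])
f=c['frame'][:,:,::-1]
def cr(u,v,h=45): return cv2.resize(f[v-h:v+h,u-h:u+h],(400,400),interpolation=cv2.INTER_CUBIC)
cv2.imwrite('pics/crop1.png',cv2.resize(np.hstack([cr(470,290),cr(200,250),cr(345,210)]),(798,266)))
E
```

```text
sw [ 0.4304 -0.2433  0.0572]
fan [0.4725 0.2875 0.1   ]
start [0.6229 0.003  0.0439]
strip 2827 [ 0.5173 -0.2674  0.0402] 0.0403 [array([ 518.1, -244. ]), array([109.4, 219.4]), np.float64(74.3)]
switch 300 [ 0.4317 -0.2445  0.0531] 0.0531 [array([ 438.6, -246.6]), array([35.3, 51.5]), np.float64(76.1)]
fan 3018 [0.515  0.2787 0.0902] 0.0903 [array([514.9, 280.8]), array([120.6, 124.1]), np.float64(81.3)]
key 312 [0.4751 0.286  0.1028] 0.1028 [array([474.9, 283. ]), array([72.4, 18.3]), np.float64(80.9)]
pad 2912 [0.6342 0.0013 0.0351] 0.0352 [array([637.7,  13.5]), array([175.4, 101.2]), np.float64(78.4)]
start 206 [0.6231 0.0037 0.0481] 0.0481 [array([622.3,   8.3]), array([32.4, 43.5]), np.float64(11.4)]
```

View pics/crop1.png

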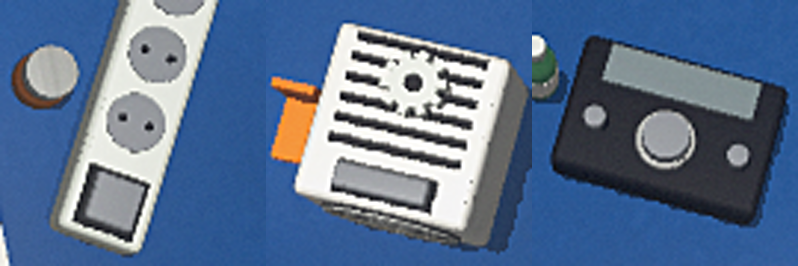

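```bash
cat >> h.py <<'E'
from scipy.spatial.transform import Rotation as R
def frac(p,yaw,p0=None,rpy0=None):
    o=get_obs(); p0=o['ee_pos'] if p0 is None else p0; r0=R.from_euler('xyz',o['eef_rot'] if rpy0 is None else rpy0)
    t=R.from_euler('xyz',[np.pi,0,yaw]); return np.r_[r0.inv().apply(np.array(p)-p0)/.25,(r0.inv()*t).as_rotvec()/(2*np.pi)].round(4)
E
python3 - <<'E'
from h import *
print(frac([.3,-.384,.189],-.2))
E
```

```text
[ 6.691e-01 -3.683e-01 -2.200e-03 -2.000e-04  0.000e+00  8.160e-02]
```

Emit:
play_rows(motion=[[[0.67,-0.37,0,0,0,0.0816,-1],[0.67,-0.37,0,0,0,0.0816,-1],[0.67,-0.37,0,0,0,0.0816,-1],[0.67,-0.37,0,0,0,0.0816,-1],[0.67,-0.37,0,0,0,0.0816,-1],[0.67,-0.37,0,0,0,0.0816,-1],[0.67,-0.37,0,0,0,0.0816,-1],[0.67,-0.37,0,0,0,0.0816,-1]]], grip_force=10)

```text
time_s: 0.9
ee_pos: [0.2993, -0.3845, 0.1887]
eef_rot: [-3.141, 0.0, -0.201]
force: [-0.2, 0.3, -0.1]
grip_width: 0.033
grip_force: 0.0
```

```bash
python3 - <<'E'
from h import *
print(get_obs()['grip_width'],frac([.432,-.2445,.053+.019+.04],-.2))
E
```

```text
0.03303422935161765 [ 4.083e-01 -6.547e-01  3.067e-01 -0.000e+00  0.000e+00 -1.000e-04]
```

Emit:
play_rows(motion=[[[0.408,-0.655,0,0,0,0,-1],[0.408,-0.655,0,0,0,0,-1],[0.408,-0.655,0,0,0,0,-1],[0.408,-0.655,0,0,0,0,-1],[0.408,-0.655,0.307,0,0,0,-1],[0.408,-0.655,0.307,0,0,0,-1],[0.408,-0.655,0.307,0,0,0,-1],[0.408,-0.655,0.307,0,0,0,-1]]])

```text
time_s: 1.7
ee_pos: [0.4326, -0.2444, 0.1129]
eef_rot: [3.142, -0.0, -0.201]
force: [0.4, -0.7, -0.1]
grip_width: 0.0005
grip_force: 0.0
```

```bash
python3 - <<'E'
from h import *
snap('scene','s2');f=cv2.imread('pics/s2.png')[60:260,180:400];cv2.imwrite('pics/s2c.png',cv2.resize(f,None,fx=3,fy=3,interpolation=2)[:600])
print(get_obs()['grip_width'],frac([.432,-.2445,.053+.019],-.2))
E
```

```text
0.0006789018929332042 [-4.300e-03  2.000e-04  1.665e-01  1.000e-04 -3.000e-04 -2.000e-04]
```

View pics/s2c.png

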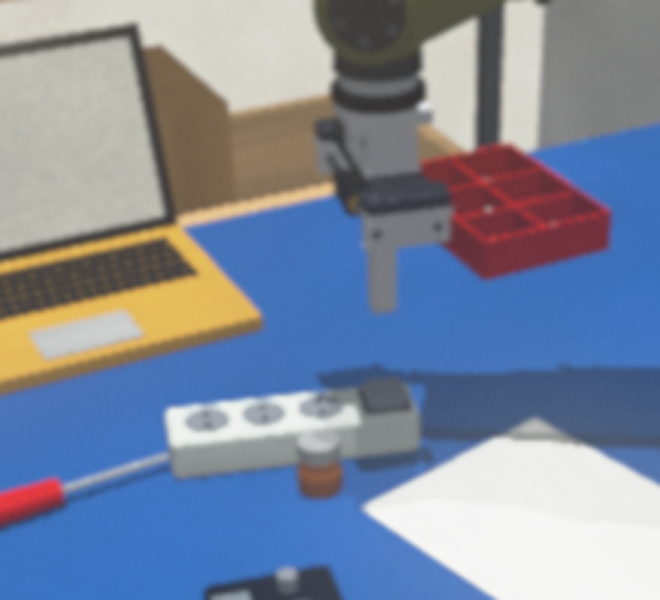

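The closed fingertips are at crop pixel (383,305), above the switch at (385,395). I'll press slowly.

Emit:
play_rows(motion=[[[-0.003,0,0.08,0,0,0,-1],[-0.003,0,0.14,0,0,0,-1],[-0.003,0,0.14,0,0,0,-1],[-0.003,0,0.148,0,0,0,-1],[-0.003,0,0.156,0,0,0,-1],[-0.003,0,0.164,0,0,0,-1],[-0.003,0,0.172,0,0,0,-1],[-0.003,0,0.18,0,0,0,-1],[-0.003,0,0.188,0,0,0,-1],[-0.003,0,0.188,0,0,0,-1]]])

```text
time_s: 2.75
ee_pos: [0.4318, -0.2433, 0.0648]
eef_rot: [-3.141, 0.0, -0.2]
force: [0.1, -0.7, -0.1]
grip_width: 0.0006
grip_force: 0.0
```

```bash
python3 - <<'E'
from h import *
snap('scene','s3');f=cv2.imread('pics/s3.png')[130:240,220:360];cv2.imwrite('pics/s3c.png',cv2.resize(f,None,fx=5,fy=5,interpolation=2))
o=get_obs();print(o['force'],o['ee_pos'],o['moment'])
E
```

```text
[ 0.20588859  1.00668252 -0.3456956 ] [ 0.4318397  -0.24330997  0.06496684] [ 0.00770231 -0.04258465  0.00800683]
```

View pics/s3c.png

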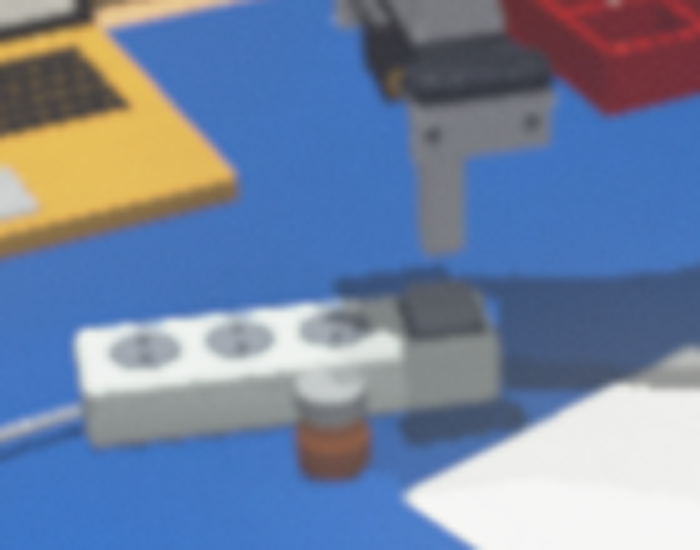

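The fingertip is at crop (443,250), clear of the switch top at (443,305). I'll measure both with each camera.

```bash
python3 - <<'E'
from h import *
c=pickle.load(open('s3.pkl','rb'));W=allw(c)
print('fingers',[ (v,W[v,308].round(4)) for v in range(164,198,2)])
d=pickle.load(open('scene1.pkl','rb'));V=allw(d)
S=V[180:205,296:325]; m=(S[...,2]>.0475)&(S[...,2]<.06);print('scene switch',m.sum(),S[m].mean(0))
S=V[180:222,230:325]; print(np.percentile(S[(S[...,2]>.03)&(S[...,2]<.046)][:,2],[5,50,95]))
for u,v in [(282,268),(420,308)]: print(V[v,u])
t=snap('top','top2');T=allw(t)
f=cv2.imread('pics/top2.png')[240:360,400:560];cv2.imwrite('pics/t2c.png',cv2.resize(f,None,fx=5,fy=5,interpolation=2))
print(np.median(W[240:250,340:360].reshape(-1,3),0),np.median(T[340:360,340:360].reshape(-1,3),0))
E
```

```text
fingers [(164, array([ 0.4358, -0.2324,  0.1359])), (166, array([ 0.4365, -0.2311,  0.1311])), (168, array([ 0.4351, -0.2343,  0.1234])), (170, array([ 0.4367, -0.2312,  0.1195])), (172, array([ 0.436 , -0.2329,  0.1128])), (174, array([ 0.4353, -0.2345,  0.1059])), (176, array([ 0.4362, -0.2327,  0.1012])), (178, array([ 0.4371, -0.2312,  0.0963])), (180, array([ 0.4313, -0.2431,  0.0827])), (182, array([ 0.3721, -0.3634, -0.0019])), (184, array([ 0.3799, -0.3478,  0.0017])), (186, array([ 0.4239, -0.2587,  0.0543])), (188, array([ 0.4285, -0.2498,  0.0541])), (190, array([ 0.4334, -0.2401,  0.0545])), (192, array([ 0.4376, -0.2318,  0.054 ])), (194, array([ 0.4377, -0.2317,  0.0479])), (196, array([ 0.4385, -0.2302,  0.0428]))]
scene switch 110 [ 0.43446934 -0.24310579  0.05384999]
[0.03222231 0.04147159 0.04463476]
[0.62430203 0.01390972 0.05019772]
[0.47532227 0.29191935 0.10451436]
[ 0.42110477 -0.0418816   0.00279284] [ 0.34366528 -0.02742121  0.00099753]
```

View pics/t2c.png

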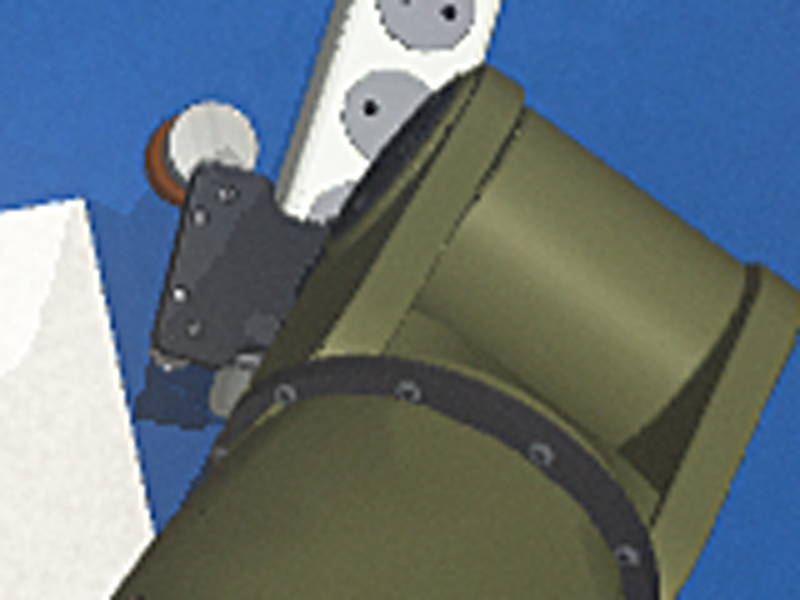

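Both cameras put the switch top at z ≈ 0.054. The fingertips are at about 0.087, even though the TCP reads 0.065, so they are really about 35–40 mm higher than the stated offset implies. Their lateral position is right. I'll go down slowly and use the force reading to find contact.

Emit:
play_rows(motion=[[[0,0,0.01,0,0,0,-1],[0,0,0.02,0,0,0,-1],[0,0,0.03,0,0,0,-1],[0,0,0.04,0,0,0,-1],[0,0,0.05,0,0,0,-1],[0,0,0.06,0,0,0,-1],[0,0,0.07,0,0,0,-1],[0,0,0.08,0,0,0,-1],[0,0,0.08,0,0,0,-1]]])

```text
time_s: 3.75
ee_pos: [0.4317, -0.2433, 0.0447]
eef_rot: [-3.141, 0.001, -0.2]
force: [-0.2, 0.5, -0.3]
grip_width: 0.0007
grip_force: 0.0
```

```bash
python3 - <<'E'
from h import *
c=snap('scene','s4');W=allw(c)
o=get_obs();print(o['force'],o['ee_pos'])
print([ (v,W[v,308].round(3)) for v in range(172,200)])
E
```

```text
[ 0.734703   -0.16813277 -0.39209623] [ 0.43183332 -0.2433224   0.04494441]
[(172, array([ 0.436, -0.233,  0.113])), (173, array([ 0.435, -0.234,  0.109])), (174, array([ 0.437, -0.232,  0.108])), (175, array([ 0.437, -0.231,  0.105])), (176, array([ 0.435, -0.235,  0.1  ])), (177, array([ 0.436, -0.234,  0.097])), (178, array([ 0.437, -0.232,  0.096])), (179, array([ 0.435, -0.235,  0.091])), (180, array([ 0.437, -0.232,  0.09 ])), (181, array([ 0.437, -0.233,  0.087])), (182, array([ 0.436, -0.234,  0.083])), (183, array([ 0.437, -0.231,  0.082])), (184, array([ 0.437, -0.233,  0.078])), (185, array([ 0.436, -0.235,  0.073])), (186, array([ 0.437, -0.233,  0.071])), (187, array([ 0.427, -0.253,  0.055])), (188, array([ 0.43 , -0.246,  0.057])), (189, array([ 0.429, -0.249,  0.051])), (190, array([ 0.435, -0.236,  0.057])), (191, array([ 0.436, -0.236,  0.054])), (192, array([ 0.437, -0.232,  0.054])), (193, array([ 0.436, -0.235,  0.049])), (194, array([ 0.438, -0.231,  0.048])), (195, array([ 0.437, -0.233,  0.044])), (196, array([ 0.439, -0.23 ,  0.043])), (197, array([ 0.444, -0.219,  0.047])), (198, array([ 0.443, -0.222,  0.043])), (199, array([ 0.443, -0.222,  0.039]))]
```

Emit:
play_rows(motion=[[[0,0,0.008,0,0,0,-1],[0,0,0.016,0,0,0,-1],[0,0,0.024,0,0,0,-1],[0,0,0.032,0,0,0,-1],[0,0,0.04,0,0,0,-1],[0,0,0.048,0,0,0,-1],[0,0,0.048,0,0,0,-1],[0,0,0.048,0,0,0,-1]]])

```text
time_s: 4.6
ee_pos: [0.4319, -0.2434, 0.0331]
eef_rot: [-3.142, 0.0, -0.2]
force: [-0.5, 0.1, 2.0]
grip_width: 0.0003
grip_force: 0.8
```

Emit:
play_rows(motion=[[[0,0,0.004,0,0,0,-1],[0,0,0.008,0,0,0,-1],[0,0,0.012,0,0,0,-1],[0,0,0.012,0,0,0,-1]]])

```text
time_s: 5.0
ee_pos: [0.4319, -0.2434, 0.03]
eef_rot: [3.142, -0.0, -0.2]
force: [0.1, 0.2, 2.3]
grip_width: 0.0004
grip_force: 1.0
```

Emit:
play_rows(motion=[[[0,0,0.004,0,0,0,-1],[0,0,0.008,0,0,0,-1],[0,0,0.012,0,0,0,-1],[0,0,0.012,0,0,0,-1]]])

```text
time_s: 5.4
ee_pos: [0.4319, -0.2434, 0.0271]
eef_rot: [-3.142, -0.0, -0.2]
force: [-1.4, 1.0, 6.8]
grip_width: 0.0004
grip_force: 2.7
```

Force rose to 6.8 N, which means the switch is at its stop. Next is to retract and check.

Emit:
play_rows(motion=[[[0,0,-0.1,0,0,0,-1],[0,0,-0.3,0,0,0,-1],[0,0,-0.5,0,0,0,-1],[0,0,-0.66,0,0,0,-1],[-0.128,-0.5,-0.66,0,0,0,-1],[-0.128,-1,-0.66,0,0,0,-1],[-0.128,-1,-0.66,0,0,0,-1],[-0.128,-1,-0.66,0,0,0,-1],[-0.128,-1,-0.66,0,0,0,-1],[-0.128,-1,-0.66,0,0,0,-1]]])

```text
time_s: 6.4
ee_pos: [0.4502, 0.0124, 0.192]
eef_rot: [-3.141, -0.0, -0.195]
force: [-0.3, -0.3, 0.6]
grip_width: 0.0008
grip_force: 0.0
```

```bash
python3 - <<'E'
from h import *
c=snap('top','top3');W=allw(c)
S=W[295:330,445:482];m=(S[...,2]>.043)&(S[...,2]<.06);P=S[m];print(m.sum(),P.mean(0),np.median(P[:,2]))
S=W[215:335,435:510];m=(S[...,2]>.033)&(S[...,2]<.0428);print(S[m].mean(0))
print(frac([.474,.2855,.19],-.152))
E
```

```text
374 [ 0.43394499 -0.2449468   0.04647664] 0.046387943789925834
[ 0.51617805 -0.26713682  0.03965625]
[-0.1201 -1.0977  0.0078 -0.      0.     -0.0069]
```

The switch top is now at 0.046, so it is down, and the strip has not moved. Next is the fan.

Emit:
play_rows(motion=[[[-0.12,-1,0,0,0,-0.007,-1],[-0.12,-1,0,0,0,-0.007,-1],[-0.12,-1,0,0,0,-0.007,-1],[-0.12,-1,0,0,0,-0.007,-1],[-0.12,-1,0,0,0,-0.007,-1],[-0.12,-1,0,0,0,-0.007,-1],[-0.12,-1,0,0,0,-0.007,-1],[-0.12,-1,0,0,0,-0.007,-1]]])

```text
time_s: 7.25
ee_pos: [0.4708, 0.2574, 0.1919]
eef_rot: [3.141, 0.0, -0.157]
force: [-0.0, 0.0, -0.1]
grip_width: 0.0004
grip_force: 0.0
```

```bash
python3 - <<'E'
from h import *
print(frac([.474,.2855,.102],-.152))
E
```

```text
[-4.900e-03 -1.131e-01  3.597e-01  1.000e-04  0.000e+00 -9.000e-04]
```

Emit:
play_rows(motion=[[[-0.005,-0.113,0,0,0,-0.001,-1],[-0.005,-0.113,0,0,0,-0.001,-1],[-0.005,-0.113,0.1,0,0,-0.001,-1],[-0.005,-0.113,0.2,0,0,-0.001,-1],[-0.005,-0.113,0.3,0,0,-0.001,-1],[-0.005,-0.113,0.35,0,0,-0.001,-1],[-0.005,-0.113,0.35,0,0,-0.001,-1],[-0.005,-0.113,0.35,0,0,-0.001,-1]]])

```text
time_s: 8.05
ee_pos: [0.4742, 0.2867, 0.1057]
eef_rot: [-3.141, -0.001, -0.15]
force: [-0.4, -0.1, -0.2]
grip_width: 0.0008
grip_force: 0.0
```

```bash
python3 - <<'E'
from h import *
snap('scene','s5');f=cv2.imread('pics/s5.png')[230:400,330:480];cv2.imwrite('pics/s5c.png',cv2.resize(f,None,fx=3.5,fy=3.5,interpolation=2))
print(frac([.474,.2855,.087],-.152))
E
```

```text
[-0.0003  0.006   0.0758 -0.0002 -0.0002  0.0003]
```

View pics/s5c.png

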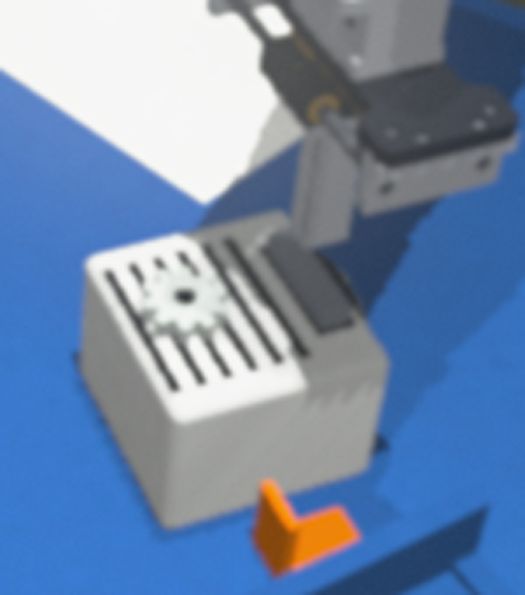

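The fingertips at crop (325,240) are lined up over the bar key at (310,283), about 20 mm above it, and clear of the gear. Pressing slowly.

Emit:
play_rows(motion=[[[0,0.004,0.008,0,0,0,-1],[0,0.004,0.016,0,0,0,-1],[0,0.004,0.024,0,0,0,-1],[0,0.004,0.032,0,0,0,-1],[0,0.004,0.04,0,0,0,-1],[0,0.004,0.048,0,0,0,-1],[0,0.004,0.056,0,0,0,-1],[0,0.004,0.064,0,0,0,-1],[0,0.004,0.072,0,0,0,-1],[0,0.004,0.08,0,0,0,-1]]])

```text
time_s: 9.1
ee_pos: [0.4734, 0.2861, 0.0845]
eef_rot: [3.142, -0.0, -0.15]
force: [-0.9, -0.3, 1.4]
grip_width: 0.0004
grip_force: 1.1
```

Emit:
play_rows(motion=[[[0,0,0.005,0,0,0,-1],[0,0,0.01,0,0,0,-1],[0,0,0.015,0,0,0,-1],[0,0,0.02,0,0,0,-1],[0,0,0.02,0,0,0,-1]]])

```text
time_s: 9.6
ee_pos: [0.4734, 0.2861, 0.0795]
eef_rot: [-3.142, -0.0, -0.15]
force: [-0.3, -0.1, 2.7]
grip_width: 0.0004
grip_force: 1.0
```

Emit:
play_rows(motion=[[[0,0,0.004,0,0,0,-1],[0,0,0.008,0,0,0,-1],[0,0,0.01,0,0,0,-1],[0,0,0.01,0,0,0,-1]]])

```text
time_s: 10.0
ee_pos: [0.4735, 0.2861, 0.0773]
eef_rot: [-3.141, -0.0, -0.15]
force: [-2.1, -1.0, 6.5]
grip_width: 0.0005
grip_force: 2.7
```

Emit:
play_rows(motion=[[[0,0,-0.1,0,0,0,-1],[0,0,-0.3,0,0,0,-1],[0,0,-0.48,0,0,0,-1],[0,0,-0.48,0,0,0,-1],[0.35,0.5,-0.48,0,0,0,-1],[0.76,0.98,-0.48,0,0,0.008,-1],[0.76,0.98,-0.48,0,0,0.008,-1],[0.76,0.98,-0.48,0,0,0.008,-1],[0.76,0.98,-0.48,0,0,0.008,-1],[0.76,0.98,-0.48,0,0,0.008,-1]]])

```text
time_s: 11.0
ee_pos: [0.6203, 0.0223, 0.1961]
eef_rot: [3.142, 0.001, -0.2]
force: [0.1, 0.4, 1.3]
grip_width: 0.0006
grip_force: 0.0
```

```bash
python3 - <<'E'
from h import *
c=snap('top','top4');W=allw(c)
S=W[255:282,172:216];m=(S[...,2]>.0935)&(S[...,2]<.11);P=S[m];print(m.sum(),P.mean(0),np.median(P[:,2]))
S=W[210:292,160:245];m=(S[...,2]>.083)&(S[...,2]<.093);print(m.sum(),S[m].mean(0))
print(frac([.623,.0037,.06],-.2))
E
```

```text
345 [0.47541908 0.28655186 0.09674404] 0.09670961322771898
2713 [0.51440084 0.27856316 0.08964941]
[ 1.22e-02  4.77e-02  5.42e-01  2.00e-04  1.00e-04 -7.00e-04]
```

The fan key top is now at 0.097, so it is down, and the fan has not moved. On to the round button.

Emit:
play_rows(motion=[[[0.012,0.048,0,0,0,0,-1],[0.012,0.048,0,0,0,0,-1],[0.012,0.048,0.15,0,0,0,-1],[0.012,0.048,0.3,0,0,0,-1],[0.012,0.048,0.45,0,0,0,-1],[0.012,0.048,0.56,0,0,0,-1],[0.012,0.048,0.56,0,0,0,-1],[0.012,0.048,0.56,0,0,0,-1],[0.012,0.048,0.56,0,0,0,-1]]])

```text
time_s: 11.95
ee_pos: [0.6212, 0.0125, 0.0593]
eef_rot: [-3.141, -0.003, -0.199]
force: [-0.1, -0.1, -0.2]
grip_width: 0.0007
grip_force: 0.0
```

```bash
python3 - <<'E'
from h import *
snap('scene','s6');f=cv2.imread('pics/s6.png')[190:330,220:350];cv2.imwrite('pics/s6c.png',cv2.resize(f,None,fx=4,fy=4,interpolation=2))
print(frac([.623,.0037,.032],-.2))
E
```

```text
[ 1.360e-02  3.240e-02  1.088e-01 -1.000e-04 -5.000e-04  1.000e-04]
```

View pics/s6c.png

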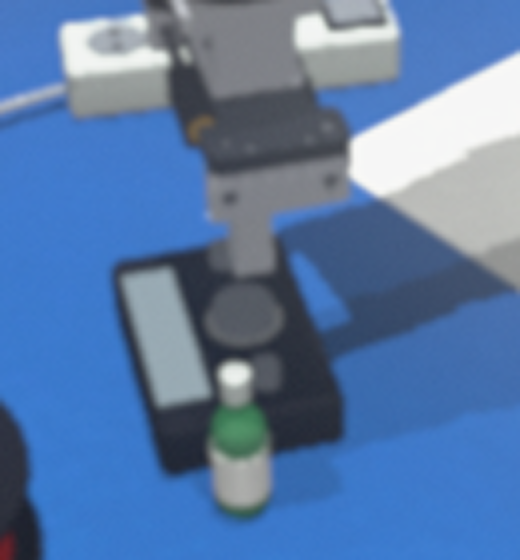

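Emit:
play_rows(motion=[[[0.01,0.032,0,0,0,0,-1],[0.01,0.032,0,0,0,0,-1],[0.01,0.032,0,0,0,0,-1],[0.01,0.032,0,0,0,0,-1],[0.01,0.032,0,0,0,0,-1]]])

```text
time_s: 12.5
ee_pos: [0.6212, 0.0036, 0.0571]
eef_rot: [3.142, 0.0, -0.2]
force: [1.1, 0.0, -0.5]
grip_width: 0.0007
grip_force: 0.0
```

```bash
python3 - <<'E'
from h import *
print(frac([.623,.0037,.032],-.2))
E
```

```text
[ 0.0072 -0.0017  0.1005  0.      0.      0.    ]
```

Emit:
play_rows(motion=[[[0.007,0,0.01,0,0,0,-1],[0.007,0,0.02,0,0,0,-1],[0.007,0,0.03,0,0,0,-1],[0.007,0,0.04,0,0,0,-1],[0.007,0,0.05,0,0,0,-1],[0.007,0,0.06,0,0,0,-1],[0.007,0,0.07,0,0,0,-1],[0.007,0,0.08,0,0,0,-1],[0.007,0,0.088,0,0,0,-1],[0.007,0,0.096,0,0,0,-1]]])

```text
time_s: 13.5
ee_pos: [0.6229, 0.0032, 0.033]
eef_rot: [3.142, -0.0, -0.2]
force: [0.7, 0.1, 0.0]
grip_width: 0.0004
grip_force: 0.0
```

Emit:
play_rows(motion=[[[0,0,0.008,0,0,0,-1],[0,0,0.016,0,0,0,-1],[0,0,0.022,0,0,0,-1],[0,0,0.022,0,0,0,-1]]])

```text
time_s: 13.9
ee_pos: [0.623, 0.0032, 0.0277]
eef_rot: [-3.142, -0.0, -0.2]
force: [-1.3, 0.6, 2.7]
grip_width: 0.0002
grip_force: 1.7
```

Emit:
play_rows(motion=[[[0,0,0.006,0,0,0,-1],[0,0,0.012,0,0,0,-1],[0,0,0.018,0,0,0,-1],[0,0,0.02,0,0,0,-1],[0,0,0.02,0,0,0,-1]]])

```text
time_s: 14.4
ee_pos: [0.623, 0.0032, 0.0228]
eef_rot: [-3.142, -0.0, -0.2]
force: [-3.9, -0.3, 6.4]
grip_width: 0.0005
grip_force: 3.4
```

The force is 6.4 N, so the button is about 8 mm down. I'll release it straight up.

Emit:
play_rows(motion=[[[0,0,-0.02,0,0,0,-1],[0,0,-0.06,0,0,0,-1],[0,0,-0.16,0,0,0,-1],[0,0,-0.35,0,0,0,-1],[0,0,-0.5,0,0,0,-1],[0,0,-0.7,0,0,0,-1],[-0.5,0,-0.7,0,0,0,-1],[-0.6,0,-0.7,0,0,0,-1],[-0.6,0,-0.7,0,0,0,-1],[-0.6,0,-0.7,0,0,0,-1]]])

```text
time_s: 15.4
ee_pos: [0.4711, 0.0339, 0.1976]
eef_rot: [3.141, 0.002, -0.199]
force: [0.8, 0.2, 1.1]
grip_width: 0.0007
grip_force: 0.0
```

```bash
python3 - <<'E'
from h import *
c=snap('top','top5');W=allw(c);o=get_obs();print(o['time_s'],o['force'],o['ee_pos'])
for n,(u0,u1,v0,v1),lo,hi in [('strip',(435,510,215,335),.033,.0428),('switch',(445,482,295,330),.0435,.06),('fan',(160,245,210,292),.083,.093),('key',(172,216,255,282),.0935,.11),('pad',(300,392,172,244),.028,.040),('start',(328,362,196,226),.0425,.055)]:
    S=W[v0:v1,u0:u1]; P=S[(S[...,2]>lo)&(S[...,2]<hi)]; print(n,len(P),P.mean(0).round(4) if len(P) else 0)
E
```

```text
15.45 [ 1.36121864 -1.09620864  0.04273977] [0.47419115 0.03347029 0.19845699]
strip 2435 [ 0.5157 -0.2672  0.0397]
switch 326 [ 0.4333 -0.245   0.0471]
fan 2788 [0.5144 0.2788 0.0897]
key 322 [0.4754 0.2854 0.0968]
pad 1733 [ 0.6542 -0.0022  0.0352]
start 73 [0.6324 0.0042 0.0481]
```

View pics/top5.png

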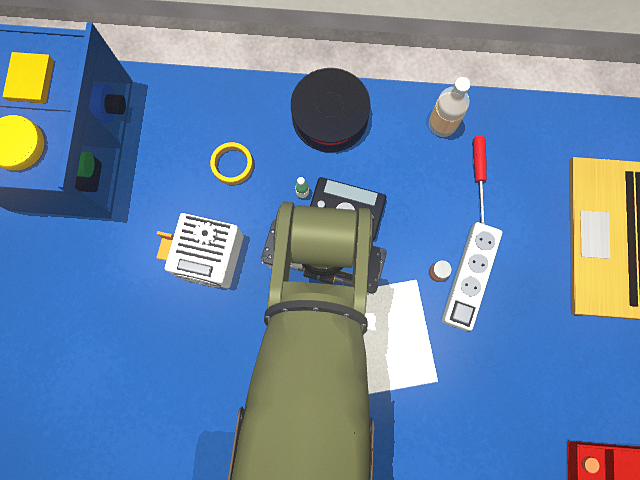

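The button top is back at 0.048, the switch (463,313) and the fan key (193,268) are both down, and everything is where it started. The arm is clear, so I'm handing in.

```bash
python3 -c "
from station import workorder;print(workorder.hand_in())"
```

```text
the job is handed in; nothing more can be done
None
```

I pressed the strip switch and then the fan key, and both measure as down; I then tapped the printer's large round button, which came back up, and handed the job in at about 15.5 s with no equipment visibly moved (the arm hid part of the pad in the last picture).

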